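Refit the speed knob of the router-table control box

TASK

The speed knob has come off the control box on the joiner's bench. Put it back on the D-shaped spindle: find by feel where its bore lines up with the spindle's flat, push it on until it snaps fully home, then turn it so that its nose points at the index mark, and let go. Be gentle: more than 45 N between the knob and the spindle or box, all their contacts added up, counts as damage; leave the other things on the bench where they are.

Things in the scene. Friction and masses are not known exactly. Their poses are not given: they have to be found in the camera images.
- knob_centre (a point): Centre of the loose black plastic bar knob, half-way up (20 mm above its underside): 52 mm long (x), 30 mm wide (y), 40 mm tall, about 100 g, parallel flat sides, plus a tapered nose at the +x end. It starts standing on the bench, bore down. Axes: x towards the nose, z up along the axis of the bore.
- knob_nose (a point): Tip of the knob's nose, 36 mm from the knob's axis along its +x, 20 mm above its underside; axes as the knob's.
- knob_bore (a point): Middle of the knob's underside, on the bore's axis; axes as the knob's. From here up: a wide mouth 9 mm deep (20.4 mm across y), then the D-shaped bore from 9 to 26 mm. It takes the spindle with about 0.3 to 0.45 mm play all round; its flat is on the nose side. Lined up to about 0.1 rad it goes on.
- collar_top (a point): Fixed point on the spindle's axis, on top of the steel collar (34 mm across, 4 mm tall) where the knob's underside rests when fully home. 64 mm above the bench. Axes are the box's: z up, x towards the index mark. The grey control box is fixed, 140 mm (x) by 190 mm (y), 60 mm tall; its middle lies 20 mm from here along +x.
- spindle_tip (a point): Fixed point 24 mm above the collar: top of the steel spindle, 16 mm across, chamfered on the round side, sharp at the flat, 2.5 mm from its axis. Axes are the box's, NOT the flat's: the flat faces 15 to 100 degrees (0.26 to 1.75 rad) anticlockwise, seen from above, of the index mark, not measured. The spindle turns stiffly (0.07 N m), both ways past these angles, and stays where left.
- snap_ball (a point): Fixed point on the spindle's axis, 15 mm above the collar, at the height of the spring ball in the spindle's round side. A misaligned knob rides on the spindle's tip, underside 15 mm above the collar. Pressed lightly (about 5 N) and turned into line it drops to about 9 mm, on the ball; 5 to 15 N then snaps it past the ball, home on the collar.
- index_mark (a point): Tip of the index mark, a small flat white arrowhead on the box's top, 47 mm from the spindle's axis, pointing at it; axes are the box's.
- glue_bottle: Bystander: white glue bottle, 64 mm across, 170 mm tall, origin under its middle.
- offcut: Bystander: wooden offcut, 90 x 60 x 36 mm, origin under its middle.
- screw_tin: Bystander: open metal tin, 72 mm across, 50 mm tall, origin under its middle.
- screwdriver: Bystander: screwdriver with a red handle, about 200 mm long, lying on the bench along its x, handle to -x.
Things that resemble listed ones, but are neither listed nor needed, are in the scene too. What is meant by the part that bears knob_centre is not blue, and is the larger of those in its own colour.

How it is judged:
By the outcome, as a careful person would: the job done as asked, in the order asked, and still so for the second after the job is handed in, with the robot touching nothing.
It also fails if it takes over 72 s, if anything falls off the work surface, if the arm or the gripper's body presses on something with over 40 N, if the wrist force passes 120 N, or if a joint passes its speed limit or range.

ROBOT

A 6-joint arm with a two-finger parallel gripper is mounted at the origin on the work surface. World frame = base frame: x ahead of the robot, y to its left, z up, the work surface at z = 0. Lengths are in m, angles in rad, forces in N, time in s.
With the tool pointing down it reaches from about 0.275 to 0.875 m from the base axis. Payload 12.5 kg.
Tool frame: the origin (TCP) lies on the centre line of the jaws, within the pads' length; the fingertips stand r.finger_overhang ahead of it and the grasp point (between the pads) lies 3 mm ahead of it (r.finger_overhang is the distance from the TCP to the fingertips, in m); z points along the fingers, y is the line along which they close (so a half turn about z gives the same grasp; the last joint's range is limited). The gripper opens to 85 mm and grips with 20 to 120 N. Pads are 22 mm wide; open, the fingers measure 114 mm over their backs; the gripper's body (76 mm by 85 mm) begins 54 mm behind the grasp point. The pads swing forward as they close: fully open they stand 13 mm farther back than shut.
Start: joints at [1.194, 0.351, 1.652, -0, 1.139, -0.085], TCP at [0.158, 0.527, 0.253] pointing down, gripper open.
Joint ranges: [-2.75, 2.75], [-0.79, 2.1], [0.01, 2.65], [-1.57, 4.71], [0.07, 3.14], [-2.87, 2.87]. Speed limits (rad/s): [2.22, 2.22, 2.79, 3.14, 3.14, 3.14].

INTERFACE

Orientations are given as a unit quaternion [x, y, z, w].
In Python, from cell import r, optics gives the robot as it stands. The module is installed in compiled form; this text tells all that it offers. Calls block until the motion is done:
- r.move_to(position, orientation): joint-space move of the TCP to a pose.
- r.move_linear(position, rot=None, vel=0.15): straight line of the TCP; rot=None keeps the orientation; vel is the mean speed in m/s.
- r.set_joints(angles): joint-space move.
- r.set_gripper(opening, squeeze=None): opening from 0.0 (shut) to 1.0 (fully open); squeeze is the grip in N (None keeps the last); returns when the fingers have stopped.
- r.sleep(seconds).
- r.inverse_kinematics(position, orientation): joint angles nearest the present ones, or None.
- optics.get_image(name): name is "scene" or "side" or "wrist"; returns a dict with "pixels" (400x640x3 uint8, red, green, blue), "depth" (400x640 float32, m along the optical axis (not along the pixel's ray), 0 where there is no reading), "fx", "fy", "cx", "cy" (pixels), "camera_from_world" (4x4, takes a point from world to camera coordinates); the wrist camera has in their place "mount" (4x4, takes a point from camera to tool coordinates, whose origin is the TCP and whose axes are the flange's). Camera axes: x right, y down, z forward; pixel columns grow to the right and rows downward; lengths in m; the calibration is good to about 2 mm. The wrist camera is an equidistant fisheye: a pixel r from the principal point sees the ray r / f radians off the axis. A picture is of the moment at which its call begins: read the wrist's pose just before it.
A pose or a line that the arm cannot do raises r.PlanningError and nothing moves.
- r.hand_in(): hands the job in; it is judged then, once.
Readings, each from a call of its own:
- r.current_t(): time.
- r.current_q(): joint angles.
- r.current_qvel(): joint speeds.
- r.current_effort(): joint torques, N m.
- r.current_tool_pos(): TCP position.
- r.current_ee_rot(): TCP orientation.
- r.current_contact_force(): force on the tool from outside, world axes, zero at the start.
- r.current_torque(): the same for the moment, N m.
- r.current_opening(): opening from 0.0 (shut) to 1.0 (fully open).
- r.current_finger_force(): force on a finger pad.
Only numpy, scipy, OpenCV 4.12 (cv2) and the standard library are available. Lean on these libraries where they do the work, as an engineer would, in place of code of your own. Each camera call takes 0.05 s, during which the arm holds its last target. There are 200 camera calls.

## Working session

There is one attempt and no reset: what is moved stays moved. The work goes in short steps, each a Python script; the robot and the scene stay as the last script left them, time stands still between calls to the robot, and variables do not carry over. Pictures are saved under pics/ and viewed, at most 10 in all, crops included, and the job is handed in when it is done.

```bash
mkdir -p pics
python3 - <<'E'
from cell import r,optics
import cv2,numpy as np,pickle
d={}
for n in ["scene","side","wrist"]:
    p=r.current_tool_pos(),r.current_ee_rot()
    i=optics.get_image(n); i['pose']=p; d[n]=i
    cv2.imwrite(f"pics/{n}0.png",i["pixels"][:,:,::-1])
    print(n,{k:i[k] for k in i if k not in("pixels","depth")})
pickle.dump(d,open("im0.pkl","wb"))
print(r.finger_overhang,r.current_t())
E
```

```text
scene {'fx': 416.3643412347448, 'fy': 416.3643412347448, 'cx': 310.42490301767805, 'cy': 195.62067883198125, 'camera_from_world': array([[ 0.64683947,  0.76252651, -0.01232966, -0.34537186],
       [ 0.62517613, -0.53944764, -0.5640488 , -0.27934982],
       [-0.43675337,  0.35714082, -0.8256494 ,  1.38993198],
       [ 0.        ,  0.        ,  0.        ,  1.        ]]), 'pose': (array([0.158107  , 0.52647429, 0.25276781]), array([ 1.45393584e-01,  9.89373729e-01, -5.59196446e-04, -1.28791973e-04]))}
side {'fx': 373.18042253049276, 'fy': 373.18042253049276, 'cx': 313.07975734759964, 'cy': 199.24124302287206, 'camera_from_world': array([[ 0.97875952, -0.20479174, -0.00949439, -0.53269091],
       [-0.16134662, -0.74089746, -0.65194956,  0.1629686 ],
       [ 0.12647951,  0.63963373, -0.7582029 ,  0.92165301],
       [ 0.        ,  0.        ,  0.        ,  1.        ]]), 'pose': (array([0.15809402, 0.52646991, 0.25274511]), array([ 1.45397795e-01,  9.89373096e-01, -5.82687785e-04, -1.35692466e-04]))}
wrist {'fx': 309.70691628693146, 'fy': 309.70691628693146, 'cx': 317.53522069637467, 'cy': 201.50141703015979, 'mount': array([[ 2.44764665e-06, -9.50052119e-01, -3.12091286e-01,
         8.10210000e-02],
       [ 9.99999954e-01,  9.67246837e-05, -2.86601543e-04,
        -5.84528537e-04],
       [ 3.02473334e-04, -3.12091271e-01,  9.50052076e-01,
        -1.20281016e-01],
       [ 0.00000000e+00,  0.00000000e+00,  0.00000000e+00,
         1.00000000e+00]]), 'pose': (array([0.1580877 , 0.52651159, 0.25281311]), array([ 1.45381726e-01,  9.89375499e-01, -5.08701208e-04, -1.28941793e-04]))}
0.022 0.15
```

View pics/scene0.png

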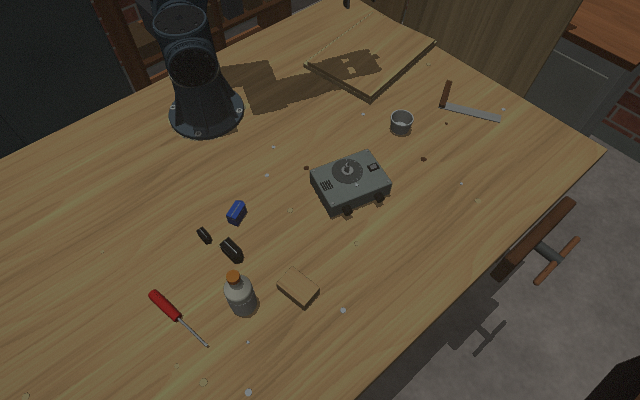

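View pics/side0.png

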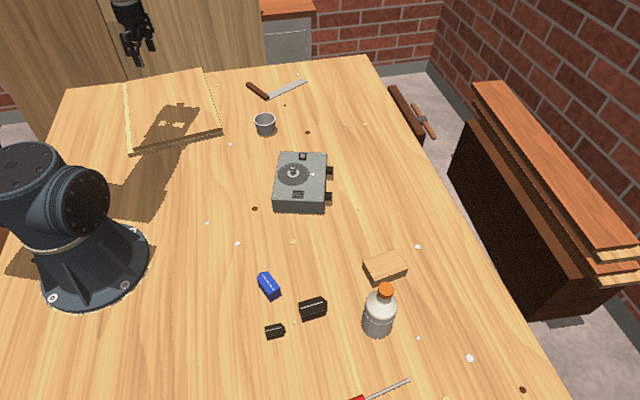

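The scene view shows the larger black knob at (232,250), with the small black one at (204,236) and the blue one at (236,212). The box is at about (350,180). In the side view the knob is at (313,308) and the box at (300,183), with the white mark near (312,175), to the right of the spindle.

```bash
cat > h.py <<'E'
import numpy as np,cv2
from scipy.spatial.transform import Rotation as R
def cloud(i):
    d=i['depth'];v,u=np.mgrid[:400,:640]
    if 'mount' in i:
        x=(u-i['cx'])/i['fx'];y=(v-i['cy'])/i['fy'];t=np.hypot(x,y)+1e-9
        s=np.tan(t)/t; P=np.stack([x*s*d,y*s*d,d],-1)
        M=i['mount'];P=P@M[:3,:3].T+M[:3,3]
        p,q=i['pose'];P=P@R.from_quat(q).as_matrix().T+p
    else:
        P=np.stack([(u-i['cx'])/i['fx']*d,(v-i['cy'])/i['fy']*d,d],-1)
        T=np.linalg.inv(i['camera_from_world']);P=P@T[:3,:3].T+T[:3,3]
    P[d<=0]=np.nan
    return P
def rect(P): # min area rect of xy in mm
    return cv2.minAreaRect((P[:,:2]*1000).astype(np.float32))
def down(yaw): # tool down, jaw-closing line (tool y) along world yaw
    c,s=np.cos(yaw),np.sin(yaw)
    y=np.array([c,s,0]);z=np.array([0,0,-1.]);x=np.cross(y,z)
    return R.from_matrix(np.stack([x,y,z],1)).as_quat()
E
python3 - <<'E'
import pickle
from h import *
d=pickle.load(open('im0.pkl','rb'))
for n,k,b in [("scene",(232,250),(350,180)),("side",(313,308),(300,183))]:
    i=d[n];P=cloud(i);c=i['pixels'].astype(int)
    s=np.s_[k[1]-25:k[1]+26,k[0]-22:k[0]+23]
    m=P[s][(c[s].max(-1)<75)&(P[s][...,2]>.008)&(P[s][...,2]<.06)]
    m0=m; top=m[m[:,2]>m[:,2].max()-.006]
    print(n,'knob',len(m),m[:,2].max(),rect(m),'top',rect(top),top.mean(0), P[k[1],k[0]])
    s=np.s_[b[1]-45:b[1]+46,b[0]-50:b[0]+51];Q=P[s].reshape(-1,3)
    bt=Q[(Q[:,2]>.05)&(Q[:,2]<.066)];print('box',len(bt),np.median(bt[:,2]),rect(bt))
    h=Q[(Q[:,2]>.076)&(Q[:,2]<.1)];print('spindle',len(h),h.mean(0),h.max(0))
    w=(c[s].min(-1)>190)&(P[s][...,2]>.05);vv,uu=np.nonzero(w);print('white',[(u+s[1].start,v+s[0].start,*P[s][v,u].round(3)) for u,v in zip(uu,vv)][:15])
a=d['scene'];cv2.imwrite('pics/c.png',np.hstack([cv2.resize(d['scene']['pixels'][135:225,295:405,::-1],None,fx=3.6,fy=3.6,interpolation=2),cv2.resize(d['side']['pixels'][140:230,250:350,::-1],None,fx=3.6,fy=3.6,interpolation=2)]))
E
```

```text
scene knob 328 0.04489990267656463 ((472.337158203125, -234.5081024169922), (110.0715560913086, 32.76012420654297), 9.73353385925293) top ((492.94561767578125, -230.1585693359375), (57.950138092041016, 28.98114585876465), 4.2905449867248535) [ 0.49318516 -0.23101608  0.04084305] [ 0.50238257 -0.23294883  0.04029242]
box 2804 0.05995106722945326 ((537.4235229492188, 143.90185546875), (193.2533416748047, 142.9646453857422), 74.20561981201172)
spindle 27 [0.51784612 0.14486224 0.08448754] [0.52481337 0.1525767  0.08945234]
white []
side knob 421 0.04408743691865036 ((496.03009033203125, -231.6587677001953), (59.59104919433594, 31.254398345947266), 5.380290508270264) top ((495.1244201660156, -231.33779907226562), (57.18878173828125, 30.635351181030273), 5.012424945831299) [ 0.49420012 -0.23262902  0.04024384] [ 0.49467069 -0.23794715  0.03937037]
box 2506 0.06031726343091792 ((538.6961669921875, 142.12652587890625), (193.24717712402344, 140.08746337890625), 74.6489028930664)
spindle 30 [0.5182865  0.14453686 0.08477075] [0.52575221 0.15196354 0.09013632]
white [(np.int64(323), np.int64(1
[... 603 characters left out ...]
4(288), np.int64(172), np.float64(0.506), np.float64(0.155), np.float64(0.064)), (np.int64(297), np.int64(172), np.float64(0.531), np.float64(0.153), np.float64(0.061)), (np.int64(288), np.int64(173), np.float64(0.506), np.float64(0.153), np.float64(0.063)), (np.int64(297), np.int64(173), np.float64(0.53), np.float64(0.145), np.float64(0.066)), (np.int64(311), np.int64(173), np.float64(0.569), np.float64(0.142), np.float64(0.06)), (np.int64(312), np.int64(173), np.float64(0.571), np.float64(0.142), np.float64(0.059)), (np.int64(313), np.int64(173), np.float64(0.574), np.float64(0.14), np.float64(0.061)), (np.int64(314), np.int64(173), np.float64(0.577), np.float64(0.139), np.float64(0.061))]
```

View pics/c.png

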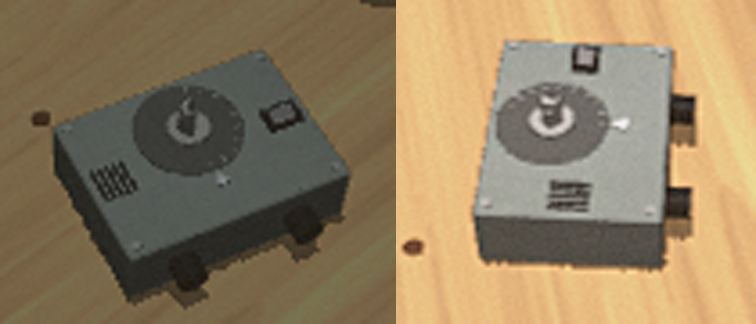

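The crops show the mark on the low/right side of the dial: at (222,178) in the left crop and (620,124) in the right one. That puts box +x at about -15°. Next I'll take close wrist looks over the spindle, then over the knob.

Run:
```python
from cell import r,optics
import pickle
from h import *
def look(n,p,yaw):
    best=None
    for y in (yaw,yaw+np.pi):
        q=r.inverse_kinematics(p,down(y)); print(y,None if q is None else np.round(q,2))
        if q is not None and (best is None or abs(q[5])<abs(best[1][5])): best=(y,q)
    r.set_joints(best[1]); r.sleep(.2)
    pose=r.current_tool_pos(),r.current_ee_rot()
    i=optics.get_image("wrist");i['pose']=pose;pickle.dump(i,open(n+'.pkl','wb'));print(best[0],pose,r.current_t())
    return i['pixels'][:,:,::-1]
a=look('box',[.519,.146,.2],np.radians(75))
b=look('knob',[.495,-.232,.16],np.radians(95))
cv2.imwrite('pics/w.png',np.vstack([a[60:340,120:520],b[60:340,120:520]]))
```

```text
1.3089969389957472 [ 0.19  0.39  1.73 -0.    1.01 -1.12]
4.4505895925855405 [ 0.19  0.39  1.73 -0.    1.01  2.02]
1.3089969389957472 (array([0.51888016, 0.14657092, 0.20006774]), array([1.30074194e-01, 9.91504260e-01, 4.43454120e-05, 6.34586662e-05])) 2.3083
1.6580627893946132 [-0.52  0.46  1.75 -0.    0.94 -2.18]
4.799655442984406 [-0.52  0.46  1.75 -0.    0.94  0.96]
4.799655442984406 (array([ 0.49518465, -0.23162612,  0.16004124]), array([ 9.99025243e-01,  4.41425394e-02,  1.73550344e-05, -1.33837225e-06])) 4.3667
```

View pics/w.png

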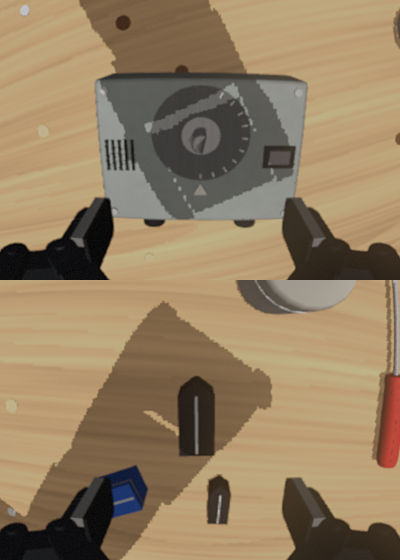

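The upper half shows the spindle at full-image (321,197) and the mark's tip at (321,245), with the box square to the view. In the lower half the large black knob has its nose up at about (317,157), so the nose points towards world +x. The small black knob is behind it, near the right finger.

Run:
```python
import pickle
from h import *
i=pickle.load(open('box.pkl','rb'));P=cloud(i);c=i['pixels'].astype(int)
z=P[...,2]
bt=P[(abs(z-.06)<.006)&(np.hypot(P[...,0]-.537,P[...,1]-.143)<.14)];rc=rect(bt);print('box',np.median(bt[:,2]),rc)
reg=np.hypot(P[...,0]-.519,P[...,1]-.146)<.025
h=P[reg&(z>.077)];print('sp',len(h),h.mean(0),h.min(0),h.max(0))
col=P[reg&(z>.0615)&(z<.070)];print('collar',len(col),rect(col),cv2.minEnclosingCircle((col[:,:2]*1000).astype(np.float32)))
s=np.s_[238:262,305:340];g=c[s].min(-1);m=g>g.max()-45;w=P[s][m];print('mark',g.max(),m.sum(),w.mean(0),w.min(0),w.max(0))
hp=h[h[:,2]>.084];print('tip',len(hp),hp.mean(0),rect(hp))
i=pickle.load(open('knob.pkl','rb'));P=cloud(i);z=P[...,2];c=i['pixels'].astype(int)
m=(z>.034)&(z<.05)&(np.hypot(P[...,0]-.495,P[...,1]+.232)<.05)
k=P[m];print('knob',len(k),np.median(k[:,2]),rect(k))
a=np.radians(5);ux=np.array([np.cos(a),np.sin(a)]);uy=np.array([-ux[1],ux[0]])
# side-line fit: centre line y at stations along x
q=k[:,:2]-[.495,-.232];x=q@ux;y=q@uy
print('x',x.min(),x.max())
st=np.arange(-.024,.02,.004);mid=[[t,(y[abs(x-t)<.002].max()+y[abs(x-t)<.002].min())/2,np.ptp(y[abs(x-t)<.002])] for t in st]
mid=np.array(mid);print(np.polyfit(mid[:,0],mid[:,1],1),mid[:,2])
```

```text
box 0.059834917267537216 ((536.3787841796875, 143.86248779296875), (191.1410369873047, 140.0411376953125), 74.45279693603516)
sp 6609 [0.50655514 0.14931999 0.25568584] [0.49468586 0.12804627 0.07722244] [0.52475423 0.1693787  0.2785943 ]
collar 890 ((519.2007446289062, 146.82965087890625), (47.2435417175293, 44.69902038574219), 29.413217544555664) ((519.3770751953125, 145.5394744873047), 24.622234344482422)
mark 138 117 [0.57096889 0.13252092 0.0612363 ] [0.56361726 0.11780032 0.05813928] [0.57819369 0.13965467 0.0638644 ]
tip 6545 [0.50650918 0.14934636 0.25739573] ((507.32403564453125, 149.87582397460938), (35.62419891357422, 29.591121673583984), 37.31099319458008)
knob 2468 0.03963257632559225 ((495.2333984375, -230.43701171875), (61.72163009643555, 30.073232650756836), 5.995633125305176)
x -0.0303449756772762 0.03120943372946801
[0.02505606 0.00134623] [0.02967132 0.02950495 0.02931821 0.02912375 0.0291344  0.02961737
 0.02960578 0.0294505  0.02999435 0.02996706 0.02980994]
```

Run:
```python
from cell import r
import pickle
from h import *
i=pickle.load(open('box.pkl','rb'));P=cloud(i);z=P[...,2]
h=P[(np.hypot(P[...,0]-.519,P[...,1]-.146)<.02)&(z>.078)&(z<.1)];print('sp',len(h),h.mean(0),rect(h),np.percentile(h[:,2],[5,50,95]))
t=h[h[:,2]>.086];print(len(t),rect(t))
yaw=np.radians(276.2);o=down(yaw);k=[.4904,-.2312]
r.set_gripper(.65,60)
r.move_to([*k,.075],o); r.move_linear([*k,.033],vel=.08)
print(r.current_contact_force(),r.current_tool_pos())
r.set_gripper(0.,60);print('op',r.current_opening(),r.current_finger_force())
r.move_linear([*k,.12]);r.sleep(.2)
print('op',r.current_opening(),r.current_finger_force(),r.current_contact_force(),r.current_torque(),r.current_t())
```

```text
sp 275 [0.5149122  0.1473463  0.08610765] ((515.3229370117188, 146.07022094726562), (12.848489761352539, 16.19120216369629), 60.220985412597656) [0.07978888 0.08732989 0.08852696]
201 ((516.0626831054688, 147.0378875732422), (10.433998107910156, 15.868449211120605), 60.220985412597656)
[ 0.16293164  0.21691177 -0.37988126] [ 0.49043737 -0.2312301   0.03294293]
op 0.3398551629170832 59.88396227359772
op 0.3380903384567514 59.20650243759155 [ 0.10600482  0.70792382 -1.76944647] [-0.0124214  -0.04999444  0.00700568] 7.1667
```

```bash
cat >> h.py <<'E'
from cell import r
def nose(deg): return down(np.radians(deg-90))
def F(n=3):
    f=[]
    for _ in range(n): f.append(r.current_contact_force()); r.sleep(.008)
    return np.mean(f,0)
def guard(d,dist,step,lim,base,vel=.02):
    """step along unit d until force change opposing d exceeds lim; returns travelled, force"""
    d=np.asarray(d,float);p0=np.array(r.current_tool_pos());s=0;f=0
    while s<dist-1e-9:
        s+=step; r.move_linear(p0+d*s,vel=vel)
        f=-(F(2)-base)@d
        if f>lim: break
    return s,f
E
python3 - <<'E'
from h import *
a=60.2;c=[.5173,.1492]
r.move_to([*c,.145],nose(a));r.sleep(.3)
b=F(8);print('base',b,np.std([r.current_contact_force() for _ in range(5)],0),r.current_tool_pos(),r.current_q()[5])
r.move_linear([*c,.124],vel=.08)
t=r.current_t();s,f=guard([0,0,-1],.0075,.0005,3,b);print(s,f,F()-b,r.current_tool_pos(),r.current_torque(),r.current_t()-t,r.current_t())
np.save('b.npy',b)
E
```

```text
base [-0.16820055 -0.12090845 -1.23622859] [0. 0. 0.] [0.51741028 0.14884117 0.14499123] 0.7144557187061341
0.007500000000000003 -0.8165058598964214 [0.30454548 0.12828804 0.14427118] [0.51706382 0.14914857 0.11603634] [ 0.00432328  0.01158005 -0.00190286] 4.025 13.3917
```

Run:
```python
from h import *
b=np.load('b.npy');c=[.5173,.1492]
r.move_linear([*c,.1125],vel=.03)
print(F()-b,r.current_tool_pos())
s,f=guard([0,0,-1],.005,.0005,4,b);print(s,f,F()-b,r.current_tool_pos(),r.current_torque(),r.current_t())
```

```text
[ 0.64476245 -0.1218873  -0.06570668] [0.51723041 0.14916546 0.11230273]
0.005000000000000001 1.5064357782210709 [ 4.9953123  -2.23654718  1.1945318 ] [0.51741407 0.14916104 0.10733951] [-0.37586847 -0.87842077  0.05090001] 16.375
```

Run:
```python
from h import *
b=np.load('b.npy');c=np.array([.5173,.1492])
t=r.current_torque()
for k in range(2):
    f=F(4)-b; g=f[:2]*(.0003/max(4,np.hypot(*f[:2])))
    c=c+g; r.move_linear([*c,.1074],vel=.02);print(c,F(4)-b,r.current_torque())
s,f=guard([0,0,-1],.002,.0005,6,b);print(s,f,F()-b,r.current_tool_pos(),r.current_torque(),r.current_t())
np.save('c.npy',c)
```

```text
[0.51757394 0.1490777 ] [ 3.29262662 -1.39941225  0.52984723] [-0.29358296 -0.65317868 -0.00112223]
[0.51782441 0.14896247] [ 2.74152679 -0.75129743  0.99334897] [-0.16915982 -0.43424646  0.06331075]
0.002 2.1808039965205825 [ 2.68212899 -2.22085457  2.73357684] [0.51754918 0.14897061 0.1052674 ] [-0.51352882 -0.33911416 -0.01346018] 18.1
```

Run:
```python
from h import *
b=np.load('b.npy');c=np.load('c.npy');z=.1054
for k in range(16):
    f=F(3)-b; h=np.hypot(*f[:2]); c=c+f[:2]*(.00015/max(2,h))
    print(round(z,4),f.round(1),(c*1000).round(2),np.round(r.current_tool_pos()[2],4),np.round(r.current_torque(),2))
    if f[2]>17 or h>14 or (z<.0972 and f[2]>5): break
    z-=.0006; r.move_linear([*c,z],vel=.02)
np.save('c.npy',c);print(r.current_t())
```

```text
0.1054 [ 1.7 -2.9  2.4] [517.9  148.83] 0.1053 [-0.46 -0.24  0.04]
0.1048 [ 0.1 -2.2  2.5] [517.91 148.68] 0.1046 [-0.37 -0.03  0.01]
0.1042 [-0.4 -1.1  0.5] [517.88 148.6 ] 0.104 [-0.15  0.    0.01]
0.1036 [0.1 0.1 0.8] [517.89 148.61] 0.1035 [-0.06  0.04  0.02]
0.103 [-0.2 -0.3  0.4] [517.88 148.58] 0.1029 [-0.08  0.03 -0.01]
0.1024 [ 0.7 -0.3 -0.3] [517.93 148.56] 0.1024 [-0.07 -0.05  0.05]
0.1018 [ 0.8 -0.6  0.4] [517.99 148.52] 0.1018 [-0.14 -0.12 -0.  ]
0.1012 [ 0.9 -0.2 -0. ] [518.06 148.51] 0.1011 [-0.04 -0.06  0.04]
0.1006 [ 0.5  0.4 -0.3] [518.09 148.53] 0.1005 [-0.05 -0.16  0.04]
0.1 [ 1.3 -0.1 -1.2] [518.19 148.52] 0.0999 [-0.03 -0.12 -0.02]
0.0994 [ 1.3 -0.5 -1.6] [518.29 148.49] 0.0993 [-0.03 -0.12 -0.  ]
0.0988 [ 0.5  0.3 -2.2] [518.33 148.51] 0.0987 [-0.07 -0.02  0.01]
0.0982 [ 0.2 -0.7 -0.8] [518.34 148.45] 0.0982 [-0.03  0.   -0.03]
0.0976 [ 0.5 -0.2 -0.4] [518.37 148.44] 0.0976 [-0.    0.01 -0.  ]
0.097 [-2.9 -0.8  7.7] [518.23 148.4 ] 0.0976 [-0.11  0.56  0.02]
21.975
```

Run:
```python
from h import *
b=np.load('b.npy');c=np.load('c.npy')
for z in (.0964,.0958):
    r.move_linear([*c,z],vel=.02);f=F(4)-b;print(z,f.round(1),r.current_tool_pos())
    if f[2]>14: break
r.move_linear([*c,.0973],vel=.02);f=F(4)-b;print(f.round(1))
a=60.2
while a>-15.4:
    a=max(-15.5,a-12.6)
    c=c+f[:2]*(.0002/max(2,np.hypot(*f[:2])))
    r.move_linear([*c,.0973],nose(a),vel=.05);f=F(4)-b
    print(round(a,1),f.round(1),(c*1000).round(2),np.round(r.current_torque(),2))
    if np.hypot(*f[:2])>15: break
np.save('c.npy',c);print(r.current_q()[5],r.current_t())
```

```text
0.0964 [-4.8 -0.9 14.6] [0.51843848 0.1484988  0.097566  ]
[-1.7 -0.7  6.5]
47.6 [1.8 5.2 5.4] [518.06 148.33] [ 0.87 -0.21 -0.01]
35.0 [1.  3.9 6.3] [518.13 148.52] [ 0.64 -0.11 -0.01]
22.4 [0.4 3.  7.3] [518.18 148.71] [ 0.54 -0.03 -0.04]
9.8 [-0.3  1.6  8. ] [518.2  148.91] [ 0.35  0.15 -0.05]
-2.8 [-1.3  1.1  8.4] [518.17 149.07] [ 0.19  0.12 -0.06]
-15.4 [-0.7  0.7  8.8] [518.04 149.18] [ 0.2   0.07 -0.07]
2.0278846972809936 24.9417
```

The knob bottoms firmly at 97.6 mm, which fits fully home. I'll relieve the load, let go, back off and check.

Run:
```python
from h import *
from cell import optics
import pickle
b=np.load('b.npy');c=np.load('c.npy')
r.move_linear([*c,.0976],nose(-15.5),vel=.02);print((F(4)-b).round(1))
r.set_gripper(.7);print(r.current_contact_force())
r.move_linear([*c,.22],vel=.12);r.sleep(.3)
pose=r.current_tool_pos(),r.current_ee_rot()
i=optics.get_image("wrist");i['pose']=pose;pickle.dump(i,open('f.pkl','wb'))
s=optics.get_image("side")['pixels'][140:230,250:350,::-1]
cv2.imwrite('pics/f.png',np.vstack([i['pixels'][60:340,120:520,::-1],cv2.resize(s,(400,360))[:310]]))
P=cloud(i);z=P[...,2]
k=P[(z>.096)&(z<.115)&(np.hypot(P[...,0]-.518,P[...,1]-.149)<.045)]
print(len(k),np.percentile(k[:,2],[5,50,95]),rect(k))
q=np.radians(-15.5);ux=np.array([np.cos(q),np.sin(q)]);uy=np.array([-ux[1],ux[0]])
d=k[:,:2]-[.518,.149];x=d@ux;y=d@uy
m=np.array([[t,(y[abs(x-t)<.002].max()+y[abs(x-t)<.002].min())/2] for t in np.arange(-.022,.02,.004)])
print('deg off',np.degrees(np.polyfit(m[:,0],m[:,1],1)[0]),m[:,1].mean(),x.min(),x.max())
bt=P[(abs(z-.06)<.006)&(np.hypot(P[...,0]-.537,P[...,1]-.143)<.14)];print('box',rect(bt),r.current_t())
```

```text
[0.5 0.9 4.8]
[-0.12048326 -0.13892133 -0.50933166]
2543 [0.10087903 0.1035582  0.10470039] ((522.8126831054688, 147.75152587890625), (30.013992309570312, 62.76584243774414), 75.48038482666016)
deg off 1.0659901104955225 -0.000384180300612188 -0.026535187659526994 0.036362538732635244
box ((537.382080078125, 143.35646057128906), (191.1503143310547, 139.27391052246094), 74.56547546386719) 27.1917
```

View pics/f.png

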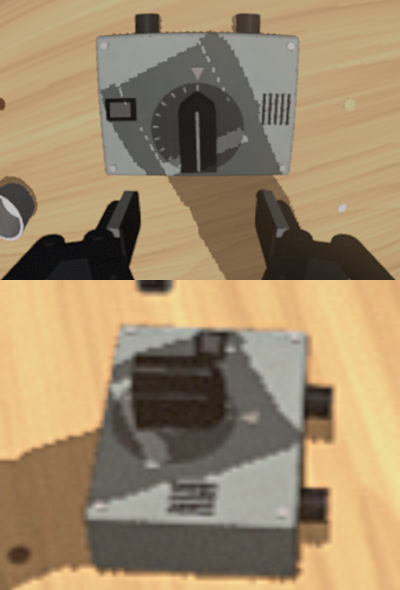

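The knob's top is at 0.1036 m, matching the 0.104 m expected when home. Its nose at (197,95) points straight at the mark at (197,75), within about 1°, and the gripper is clear.

```bash
python3 -c "
from cell import r
print(r.hand_in())"
```

```text
the job is handed in; nothing more can be done
None
```

The knob is fully home on the spindle with its nose within about 1° of the index mark; I let go and handed the job in at about 27 s, and the highest wrist-force reading while fitting was about 15 N.

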